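Fit the shredding disc on its drive pins and close the food shredder

TASK

Make the food shredder ready for use: put the shredding disc over the spindle, turn it under light pressure until its four holes find the four drive pins, and bring it fully home on the hub. Then set the cover on the chamber with its lugs inside the wall, so that it lies flush all round. Force nothing: disc, hub and cover must never be pressed on the machine with more than about 40 N; leave the mug, the goblet and the note pad where they are.

Things in the scene. Friction and masses are not known exactly. Their poses are not given: they have to be found in the camera images.
- shredder: Food shredder, fixed: white round motor base, 202 mm across, with an open round chamber on top and a black drive hub (98 mm across) that turns about its vertical axis. Origin: on that axis at worktop level, z up; the outlet spout (to 131 mm from the axis, 72 mm wide) points along its -x. Chamber floor at z = 85 mm. Landing on it at 12 mm/s with a 5 N stop peaks at some 25 N, 30 mm/s may pass 40.
- hub_face (a point): On the axis in the hub's upper face, 93 mm above the worktop. Four steel drive pins, 8 mm thick, 10 mm tall, stand on this face 35.4 mm from the axis, 90 degrees apart. The hub has stopped at any angle and no pose tells which: find it by eye or by feel. Gearing holds it with about 0.35 N m: pressed with 5 N the disc slides round on the pin tips; pressed hard, the hub turns along.
- spindle_tip (a point): Tip of the steel spindle in the middle of the hub: 12 mm thick, 28 mm tall above hub_face, tapered tip, 121 mm above the worktop. It enters the disc's bore first and centres the disc, well before the pins.
- rim (a point): Centre of the chamber's flat rim, 115 mm above the worktop; wall inner radius 90 mm, outer 98 mm, open only towards the spout. The cover's seat comes to lie here.
- disc: Round steel shredding disc, 168 mm across, 0.24 to 0.4 kg, lying right way up. Origin: centre of its underside, z up. Grey hub plate 98 mm across, top at z = 8 mm, with four 10 mm through holes at (+-25, +-25) mm in its x, y: it fits every quarter turn, within 2.5 degrees. Origin is 9 mm above hub_face with the plate on the pin tips; pins in, it slides freely down to 0 and they show through.
- knob_top (a point): Top centre of the disc's round grey finger knob, 48 mm above the disc's underside. The knob is 32 mm thick and straight from 12 to 45 mm: grip it there from above, any yaw. The 13.5 mm bore for the spindle runs up into it from below, 38 mm deep.
- cover: Clear cover with grey rim, 203 mm across, 0.22 to 0.36 kg, standing on its six lugs. Origin: centre, at the lugs' underside, z up; 109 mm above the worktop when it is on. Roof underside at z = 36, top at z = 40 mm. A round feed chute, 49 mm across, up to z = 86 mm, stands at its x = +58 mm. May be set on at any yaw. Over a disc that is not home it stands 4 mm proud.
- seat (a point): Centre of the underside of the cover's rim, 6 mm above the lugs' underside. The lugs reach out to radius 87.5 mm and go inside the chamber wall.
- cover_grip (a point): Middle of the cover's grey bridge grip, at x = -6, y = 0, z = 62 mm of the cover. The grip runs along the cover's x from -37 to +25 mm, is 14 mm wide in y and its top is at z = 74 mm: squeeze it across the cover's y, from above.
- mug: Clear glass mug with a loop handle, 103x136x88 mm, to be left alone. Origin: centre of its underside.
- goblet: Clear stemmed glass, 95 mm wide, 124 mm tall, to be left alone. Origin: centre of its foot.
- pad: Small note pad 115x76x11 mm, to be left alone. Origin: centre of its underside.

How it is judged:
On the way:
1. the disc is fully home on the hub, pins through its holes (z of disc in the frame of hub_face below 0.002 m and horizontal distance between disc and hub_face below 0.003 m and angle between disc's own z axis and vertical below 0.03 rad), for 0.2 s.
At the end, for the whole second after the job is handed in: The disc is home (underside within 2 mm of the hub face, within 3 mm of the axis, level) and the cover lies flush on the chamber rim (origin 106 to 111 mm above the shredder's foot, within 5 mm of its axis, tilted under 0.02 rad), both released and at rest (all of step 1 and z of cover in the frame of shredder between 0.106 and 0.111 m and horizontal distance between cover and shredder below 0.005 m and angle between cover's own z axis and vertical below 0.02 rad and linear speed of each of disc, cover below 0.02 m/s); the robot touches nothing.
It fails at once if the disc is forced against the machine (contact force between disc and shredder above 40 N).
It fails at once if the cover is forced against the machine or the disc (contact force between cover and shredder above 40 N or contact force between cover and disc above 40 N).
It fails at once if the mug, the goblet or the note pad is moved (distance of any of mug, goblet, pad from where it was at the start of the episode above 0.02 m).
It also fails if it takes over 72 s, if anything falls off the work surface, if the arm or the gripper's body presses on something with over 40 N, if the wrist force passes 120 N, or if a joint passes its speed limit or range.

ROBOT

A 7-joint arm with a two-finger parallel gripper is mounted at the origin on a cart in front of the work surface, level with it; the furniture and walls round the work are solid. World frame = base frame: x ahead of the robot, y to its left, z up, the work surface at z = 0. Lengths are in m, angles in rad, forces in N, time in s.
With the tool pointing down it reaches from about 0.4 to 0.85 m from the base axis. Payload 10.4 kg.
Tool frame: the origin (TCP) lies between the finger pads; the fingertips stand 11 mm ahead of it and the grasp point (between the pads) lies 8 mm behind it; x points along the fingers, y is the direction in which the jaws open and shut, and the axes are right-handed (so a half turn about x gives the same grasp; the last joint's range is limited). The gripper opens to 87 mm and grips with 3 to 60 N. Pads are 19 mm wide; open, the fingers measure 117 mm over their backs; the gripper's body (75 mm by 190 mm) begins 51 mm behind the grasp point.
Start: joints at [-1.26, 0.332, -0.065, 1.46, 0.022, 1.35, -0.088], TCP at [0.205, 0.591, 0.234] pointing down, gripper open.
Joint ranges: [-2.6, 2.6], [-0.5, 2.12], [-1.47, 1.34], [0.16, 2.42], [-1.27, 4.41], [0.06, 2.06], [-2.6, 2.6]. Speed limits (rad/s): [2.22, 2.22, 2.79, 2.79, 3.14, 3.14, 3.14].

INTERFACE

Orientations are given as a unit quaternion [x, y, z, w].
In Python, from bench import r, cams, ticket gives the robot as it stands. The module is installed in compiled form; this text tells all that it offers.
- The arm moves only by the tool drive_tool, never from a script. Its argument "moves" is text: rows parted by semicolons, each of 5 numbers parted by spaces: the shift along the world's x, y, z in m, then the turn about the world's z in degrees, then the closure, from 0 (fully open) to 1 (shut). In form: x y z twist grip; .... A call has 1 to 20 rows; each row shifts and turns the commanded pose from where the row before left it; what a row does not reach is not made up. A row lasts 1/8 s, in which the tool goes at most 62.5 mm and 10.7 degrees, less where a joint would pass 70% of its speed; a pose out of reach is approached as far as the arm can. A call is refused whole if a number of a shift passes 0.0625 or a number of a turn 10.7, either way. A call with a gripper value outside its range is refused whole. The fingers move at their own pace and stop on an object; "newtons" is the grip in N (left out, the last holds). Time passes only in rows, so rows that do not move let the fingers close. It gives the time, the measured TCP pose, the force and the opening at its end, in the units of the state.
- r.read_state(): the state, without advancing time (a new reading comes with each control period).
- cams.camera(name): name is "scene" or "top"; returns a dict with "color" (400x640x3 uint8, red, green, blue), "fx", "fy", "cx", "cy" (pixels), "distortion" ([k1, k2, p1, p2, k3] as OpenCV has them; the pictures are not rectified), "extrinsics" (4x4, takes a point from camera to world coordinates). Camera axes: x right, y down, z forward; pixel columns grow to the right and rows downward; lengths in m; the calibration is good to about 2 mm. A picture is of the moment at which its call begins. There is no depth.
- ticket.close_job(): hands the job in, once; it reports no verdict.
The state is a dict: "time": time; "joint_positions": joint angles; "joint_vel": joint speeds; "joint_torque": joint torques, N m; "ee_pos": TCP position; "eef_rot": TCP orientation; "ft_force": force on the tool from outside, world axes, zero at the start; "torque": the same for the moment, N m; "width": finger opening in m.
Only numpy, scipy, OpenCV 4.12 (cv2) and the standard library are available. Lean on these libraries where they do the work, as an engineer would, in place of code of your own. Each camera call takes 0.05 s, during which the arm holds its last target.

## Working session

There is one attempt and no reset: what is moved stays moved. The work goes in short steps, Python scripts to look and compute and a tool call to move; the robot and the scene stay as the last step left them, time stands still between calls to the robot, and variables do not carry over. Pictures are saved under pics/ and viewed, and the job is handed in when it is done.

Besides the shell and the picture viewer there is one more tool, called after "Request:" as name(argument=value, ...) on one line, values as JSON. drive_tool: Moves the arm, as the interface text tells. Its arguments: {"type":"object","properties":{"moves":{"type":"string"},"newtons":{"type":"number"}},"required":["moves"]}

```bash
mkdir -p pics
cat > h.py <<'E'
from bench import r,cams,ticket
import numpy as np,cv2,sys
def snap(n,f):
    c=cams.camera(n); cv2.imwrite('pics/'+f,c['color'][:,:,::-1]); 
    import pickle; pickle.dump(c,open('pics/'+f+'.pkl','wb')); return c
def ray(c,px,z):
    K=np.array([[c['fx'],0,c['cx']],[0,c['fy'],c['cy']],[0,0,1]])
    u=cv2.undistortPoints(np.array([[px]],float),K,np.array(c['distortion'],float))[0,0]
    T=np.array(c['extrinsics']); d=T[:3,:3]@[u[0],u[1],1]; o=T[:3,3]
    return o+d*(z-o[2])/d[2]
def proj(c,P):
    K=np.array([[c['fx'],0,c['cx']],[0,c['fy'],c['cy']],[0,0,1]])
    T=np.linalg.inv(np.array(c['extrinsics']))
    return cv2.projectPoints(np.array(P,float).reshape(-1,3),cv2.Rodrigues(T[:3,:3])[0],T[:3,3],K,np.array(c['distortion'],float))[0][:,0]
E
python3 - <<'E'
from h import *
for n in('scene','top'):
    c=snap(n,n+'0.png'); print(n,np.round(c['extrinsics'],3).tolist(),c['fx'],c['distortion'])
print(r.read_state())
E
```

```text
scene [[0.736, -0.351, 0.579, -0.038], [-0.677, -0.368, 0.637, -0.636], [-0.01, -0.861, -0.508, 0.657], [0.0, 0.0, 0.0, 1.0]] 392.74970792874694 [0.00767662 0.         0.         0.         0.        ]
top [[-0.013, -0.986, 0.169, 0.326], [-1.0, 0.011, -0.013, 0.068], [0.011, -0.169, -0.986, 1.39], [0.0, 0.0, 0.0, 1.0]] 462.87916444103166 [0.00224553 0.         0.         0.         0.        ]
{'time': 0.1, 'joint_positions': array([-1.25956827,  0.33280423, -0.06470342,  1.46085262,  0.02161558,
        1.34992821, -0.0884983 ]), 'joint_vel': array([-0.00033722, -0.00392984, -0.00171327, -0.00291874,  0.00098636,
        0.00181435,  0.00091907]), 'joint_torque': array([ 1.21163532e-03, -6.24549937e+01,  2.46417860e-02, -3.90715098e+01,
       -6.13152841e-02,  3.65329860e-02,  9.13586518e-05]), 'ee_pos': array([0.20468372, 0.59017288, 0.23283854]), 'eef_rot': array([ 0.11701358,  0.69733127, -0.11792473,  0.69723072]), 'ft_force': array([-0.15591479, -0.58823223,  0.29475357]), 'torque': array([-0.006957  , -0.00765555, -0.0271402 ]), 'width': 0.08719306626517692}
```

View pics/scene0.png

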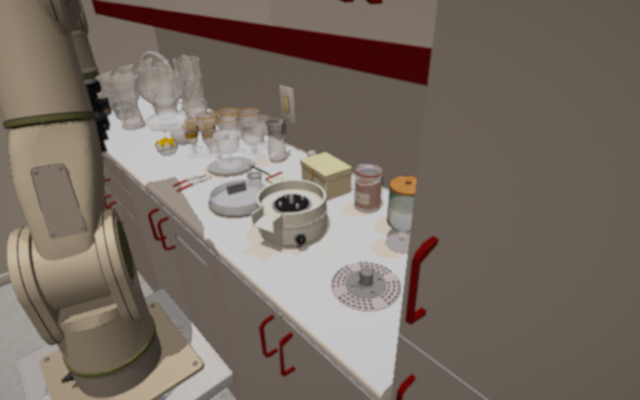

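View pics/top0.png

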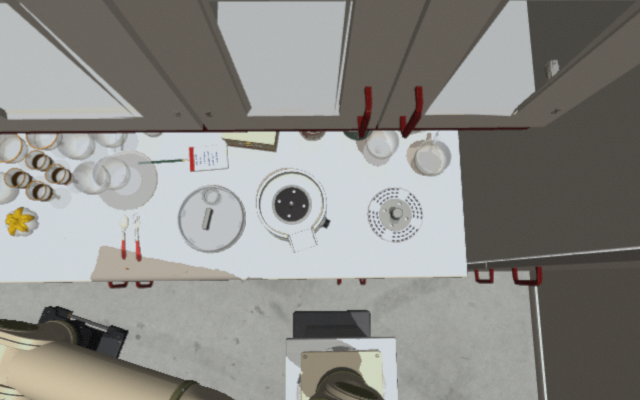

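The top view shows the cover near (211,217), the shredder near (291,204) and the disc near (396,214). I'll enlarge those next.

Run:
```python
from h import *
im=cv2.imread('pics/top0.png')
def crop(n,x,y,w,h,s): cv2.imwrite('pics/'+n,cv2.resize(im[y:y+h,x:x+w],None,fx=s,fy=s,interpolation=cv2.INTER_CUBIC))
crop('c_sh.png',250,160,90,100,6)
crop('c_disc.png',360,180,75,70,8)
crop('c_cov.png',170,175,85,85,7)
```

```text
(no output)
```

View pics/c_sh.png

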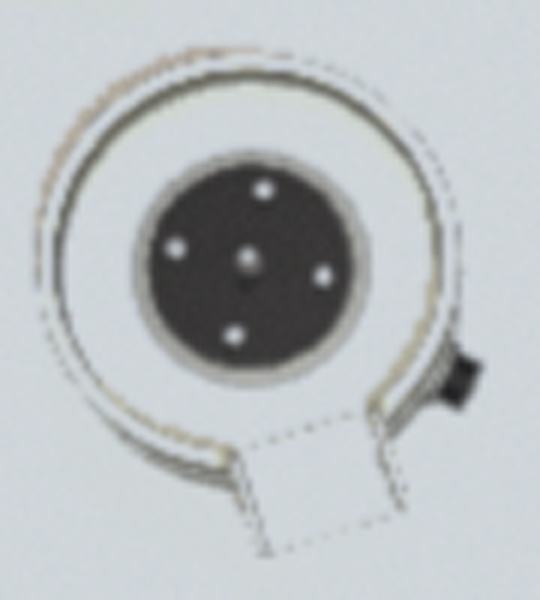

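View pics/c_disc.png

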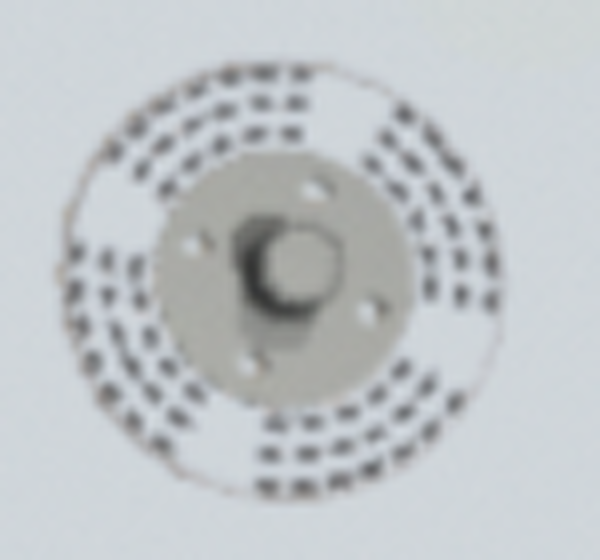

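View pics/c_cov.png

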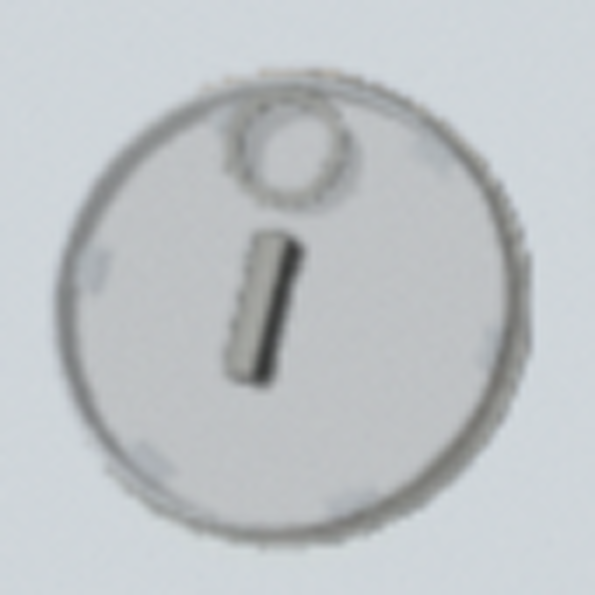

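```bash
cat > m.py <<'E'
from h import *
import pickle
c=pickle.load(open('pics/top0.png.pkl','rb'))
f=lambda p,s,o:[(p[0]+.5)/s-.5+o[0],(p[1]+.5)/s-.5+o[1]]
pins=np.array([ray(c,f(p,6,(250,160)),.103) for p in [(264,190),(323,277),(234,335),(176,248)]])
print('pins',np.round(pins,4).tolist(),'c',pins.mean(0)); pc=pins.mean(0)
d=pins-pc; print('pin ang',np.degrees(np.arctan2(d[:,1],d[:,0])),np.hypot(d[:,0],d[:,1]))
print('spindle',ray(c,f((249,259),6,(250,160)),.121))
h=np.array([ray(c,f(p,8,(360,180)),.006) for p in [(316,187),(375,312),(252,365),(199,243)]])
print('disc c',h.mean(0)); d=h-h.mean(0); print(np.degrees(np.arctan2(d[:,1],d[:,0])),np.hypot(d[:,0],d[:,1]))
print('knob',ray(c,f((303,262),8,(360,180)),.048))
g=[ray(c,f(p,7,(170,175)),.074) for p in [(271,235),(245,381)]]
print('grip ends',g); 
print('chute',ray(c,f((291,150),7,(170,175)),.086))
E
python3 m.py
```

```text
pins [[0.5644, 0.1286, 0.103], [0.5226, 0.1011, 0.103], [0.4957, 0.1428, 0.103], [0.5371, 0.1699, 0.103]] c [0.52995768 0.13559375 0.103     ]
pin ang [ -11.50055402 -102.0078966   168.15719967   78.17544173] [0.03510235 0.03527294 0.03498892 0.03506312]
spindle [0.52866953 0.13476547 0.121     ]
disc c [ 0.50873419 -0.17343653  0.006     ]
[ -20.79844053 -112.61804158  157.30596339   67.81542536] [0.0364511  0.03602314 0.03616933 0.03481874]
knob [ 0.50849218 -0.1727434   0.048     ]
grip ends [array([0.52315298, 0.37424348, 0.074     ]), array([0.46334777, 0.38307708, 0.074     ])]
chute [0.55626269 0.36431476 0.086     ]
```

Run:
```python
from h import *
im=cv2.imread('pics/scene0.png')
def crop(n,x,y,w,h,s): cv2.imwrite('pics/'+n,cv2.resize(im[y:y+h,x:x+w],None,fx=s,fy=s,interpolation=cv2.INTER_CUBIC))
crop('s_sh.png',200,150,140,110,5)
crop('s_disc.png',320,250,90,70,7)
```

```text
(no output)
```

View pics/s_sh.png

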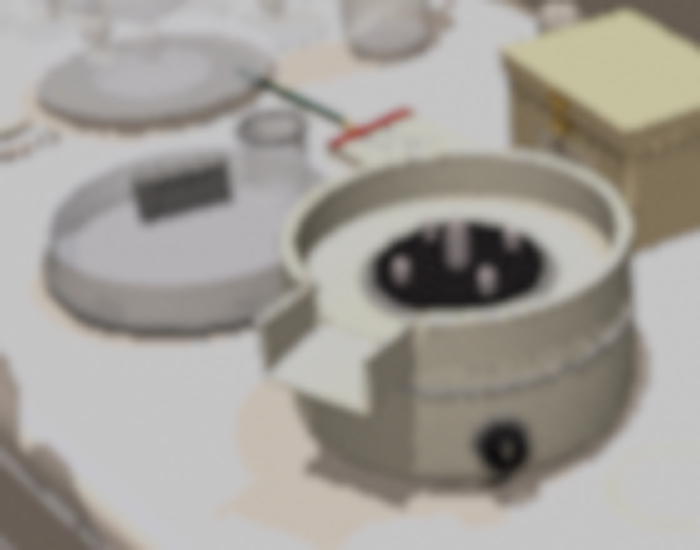

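View pics/s_disc.png

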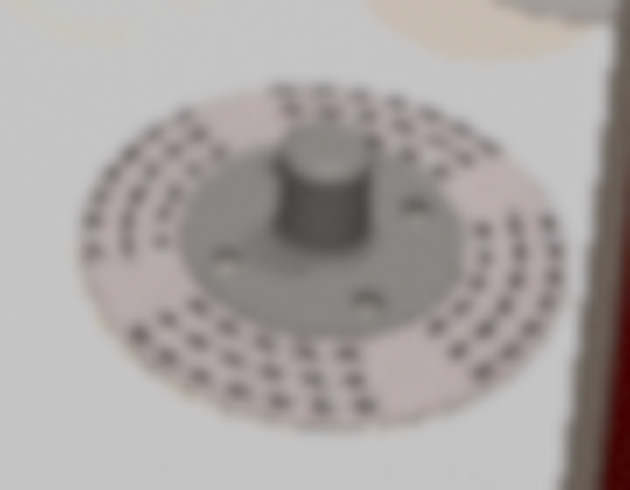

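Run:
```python
from scipy.spatial.transform import Rotation as R
import numpy as np
print(np.round(R.from_quat([0.11701358,0.69733127,-0.11792473,0.69723072]).as_matrix(),3))
from h import *
import pickle
c=pickle.load(open('pics/top0.png.pkl','rb'))
for p in [(380,145),(432,158),(410,125),(465,200),(210,157)]: print(p,ray(c,p,0.05))
s=pickle.load(open('pics/scene0.png.pkl','rb'))
f=lambda p,s,o:[(p[0]+.5)/s-.5+o[0],(p[1]+.5)/s-.5+o[1]]
print('spindle scene',ray(s,f((457,225),5,(200,150)),.121),'knob scene',ray(s,f((327,150),7,(320,250)),.048))
```

```text
[[-0.     0.328  0.945]
 [-0.001  0.945 -0.328]
 [-1.    -0.001  0.   ]]
(380, 145) [ 0.71239166 -0.1282783   0.05      ]
(432, 158) [ 0.6707118 -0.2824849  0.05     ]
(410, 125) [ 0.77405001 -0.22125816  0.05      ]
(465, 200) [ 0.54252399 -0.3730813   0.05      ]
(210, 157) [0.68035525 0.37907493 0.05      ]
spindle scene [0.52707183 0.12758295 0.121     ] knob scene [ 0.50671916 -0.17528487  0.048     ]
```

Request:
drive_tool(moves="0.02 -0.02 0 0 0; 0.035 -0.04 0 0 0; 0.035 -0.04 0 0 0; 0.035 -0.04 0 0 0; 0.035 -0.04 0 0 0; 0.035 -0.04 0 0 0; 0.035 -0.04 0 0 0; 0.035 -0.04 0 0 0; 0.03 -0.04 0 0 0; 0 0 0 0 0", newtons=20)

```text
time: 1.35
ee_pos: [0.502, 0.2461, 0.2333]
eef_rot: [0.119, 0.697, -0.121, 0.697]
ft_force: [-0.6, 0.7, -0.5]
width: 0.0871
```

Request:
drive_tool(moves="0 -0.03 0 0 0; 0 -0.045 0 0 0; 0 -0.045 0 0 0; 0 -0.045 0 0 0; 0 -0.045 0 0 0; 0 -0.045 0 0 0; 0 -0.045 0 0 0; 0 -0.045 0 0 0; 0 -0.045 0 0 0; 0.0065 -0.029 0 0 0; 0 0 0 0 0; 0 0 0 0 0")

```text
time: 2.85
ee_pos: [0.5063, -0.167, 0.2332]
eef_rot: [0.117, 0.698, -0.117, 0.697]
ft_force: [0.3, 0.1, 0.1]
width: 0.0871
```

Request:
drive_tool(moves="0.0015 -0.007 -0.03 0 0; 0 0 -0.04 0 0; 0 0 -0.04 0 0; 0 0 -0.04 0 0; 0 0 -0.03 0 0; 0 0 -0.015 0 0; 0 0 -0.01 0 0; 0 0 0 0 0; 0 0 0 0 0")

```text
time: 3.98
ee_pos: [0.5084, -0.1755, 0.0295]
eef_rot: [0.118, 0.697, -0.117, 0.698]
ft_force: [-0.2, -0.1, 1.0]
width: 0.087
```

Run:
```python
from h import *
print(r.read_state())
snap('scene','s1.png');snap('top','t1.png')
a=cv2.imread('pics/s1.png')[200:330,300:420];b=cv2.imread('pics/t1.png')[150:280,330:450]
a=cv2.resize(a,(360,390));b=cv2.resize(b,(360,390))
cv2.imwrite('pics/p1.png',np.hstack([a,b]))
```

```text
{'time': 3.975, 'joint_positions': array([-0.20187903,  0.38906799,  0.52736885,  1.92362246, -0.24844885,
        0.89138602,  1.68729309]), 'joint_vel': array([ 0.00018339, -0.00206426,  0.00151317, -0.00229939, -0.00041985,
       -0.00173315,  0.00146727]), 'joint_torque': array([-7.50281266e-02, -4.98541903e+01,  7.89355338e+00, -2.98414797e+01,
        3.50310293e-02,  7.76142930e-02,  3.85364274e-07]), 'ee_pos': array([ 0.50842895, -0.17552278,  0.02948068]), 'eef_rot': array([ 0.11750773,  0.696786  , -0.11734635,  0.69779011]), 'ft_force': array([-0.1617856 , -0.1065527 ,  0.99723448]), 'torque': array([-0.00223017, -0.02630642,  0.01812971]), 'width': 0.08698272543071871}
```

View pics/p1.png

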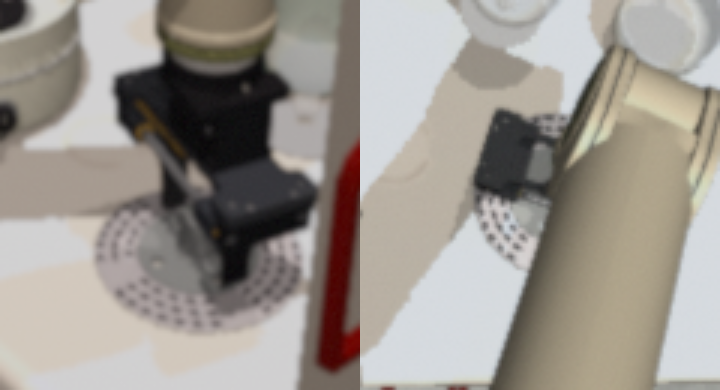

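The left view shows the fingers straddling the knob at about (210,260), with the disc undisturbed. I'll lower slightly and close.

Request:
drive_tool(moves="0 0 -0.004 0 0; 0 0 0 0 0.5; 0 0 0 0 1; 0 0 0 0 1; 0 0 0 0 1; 0 0 0 0 1; 0 0 0 0 1; 0 0 0 0 1", newtons=25)

```text
time: 5.08
ee_pos: [0.5079, -0.1751, 0.0246]
eef_rot: [0.118, 0.697, -0.117, 0.697]
ft_force: [-0.3, 1.9, 0.4]
width: 0.0308
```

Request:
drive_tool(moves="0 0 0.02 0 1; 0 0 0.035 0 1; 0 0 0.035 0 1; 0 0 0.035 0 1; 0 0.02 0.035 0 1; 0 0.04 0 2 1; 0.004 0.04 0 2 1; 0.004 0.04 0 2 1; 0.004 0.04 0 2 1; 0.004 0.04 0 1.3 1; 0.004 0.04 0 1 1; 0.002 0.03 0 0 1; 0 0.02 0 0 1; 0 0 0 0 1; 0 0 0 0 1")

```text
time: 6.95
ee_pos: [0.5298, 0.1329, 0.1844]
eef_rot: [0.055, 0.705, -0.055, 0.705]
ft_force: [0.2, -0.5, -3.1]
width: 0.0302
```

Run:
```python
from h import *
print(r.read_state())
snap('scene','s2.png');snap('top','t2.png')
a=cv2.imread('pics/s2.png')[120:260,210:350];b=cv2.imread('pics/t2.png')[130:270,230:370]
a=cv2.resize(a,(400,400),interpolation=2);b=cv2.resize(b,(400,400),interpolation=2)
cv2.imwrite('pics/p2.png',np.hstack([a,b]))
```

```text
{'time': 6.95, 'joint_positions': array([-0.63583102,  0.19221437,  0.34580767,  1.75515445, -0.06866145,
        1.20658343,  1.14370031]), 'joint_vel': array([ 0.00910363, -0.00427061,  0.00477312,  0.00037413, -0.00060703,
       -0.0017055 , -0.00235959]), 'joint_torque': array([-1.14148524e+00, -4.88869464e+01,  2.25045741e+00, -3.89683986e+01,
       -1.14508483e-01,  7.21258298e-02, -2.15461903e-02]), 'ee_pos': array([0.52981673, 0.13293525, 0.18443037]), 'eef_rot': array([ 0.05472499,  0.70502912, -0.05526613,  0.70490054]), 'ft_force': array([ 0.22817863, -0.4591965 , -3.13165158]), 'torque': array([-0.01347293,  0.04458187,  0.00654716]), 'width': 0.030238836650223665}
```

View pics/p2.png

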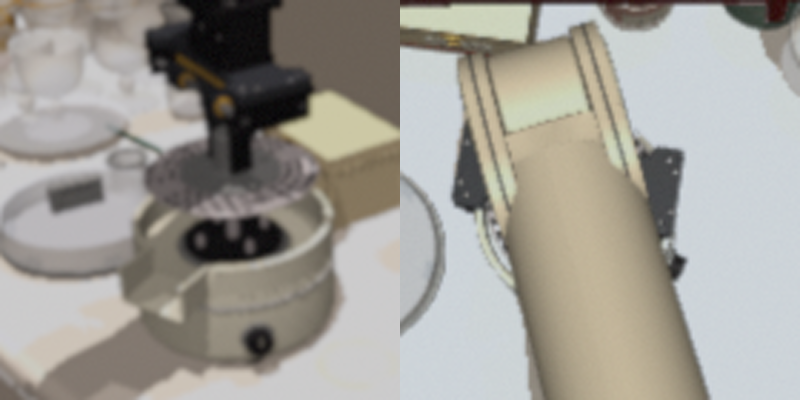

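The scene view shows the disc level above the chamber; the wrist hides it in the top view. I'll overlay the model outlines on the scene picture.

```bash
cat > ov.py <<'E'
from h import *
import pickle
def ov(pk,circs,x,y,w,h,s,out,pts=[]):
    c=pickle.load(open('pics/'+pk+'.pkl','rb')); im=c['color'][:,:,::-1]
    z=cv2.resize(im[y:y+h,x:x+w],None,fx=s,fy=s,interpolation=cv2.INTER_CUBIC)
    t=np.linspace(0,2*np.pi,200)
    for (cx,cy,zz,rr,col) in circs:
        p=proj(c,np.c_[cx+rr*np.cos(t),cy+rr*np.sin(t),0*t+zz]); q=((p-[x,y]+.5)*s-.5)
        cv2.polylines(z,[np.round(q*8).astype(np.int32)],True,col,1,cv2.LINE_AA,3)
    for P in pts:
        q=((proj(c,P)[0]-[x,y]+.5)*s-.5); cv2.circle(z,(int(q[0]),int(q[1])),2,(0,0,255),-1)
    cv2.imwrite('pics/'+out,z)
E
python3 - <<'E'
from ov import *
C=(.530,.1356)
ov('s2.png',[(.5298,.1329,.160,.084,(0,0,255)),(*C,.115,.098,(0,200,0)),(*C,.115,.09,(0,200,0)),(*C,.093,.049,(255,0,0))],245,155,100,80,8,'o2.png',[(*C,.121)])
ov('top0.png',[(*C,.115,.098,(0,0,255)),(*C,.115,.09,(0,200,0)),(*C,.093,.049,(255,0,0))],250,160,90,90,6,'o0.png',[(*C,.121)])
E
```

```text
(no output)
```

View pics/o2.png

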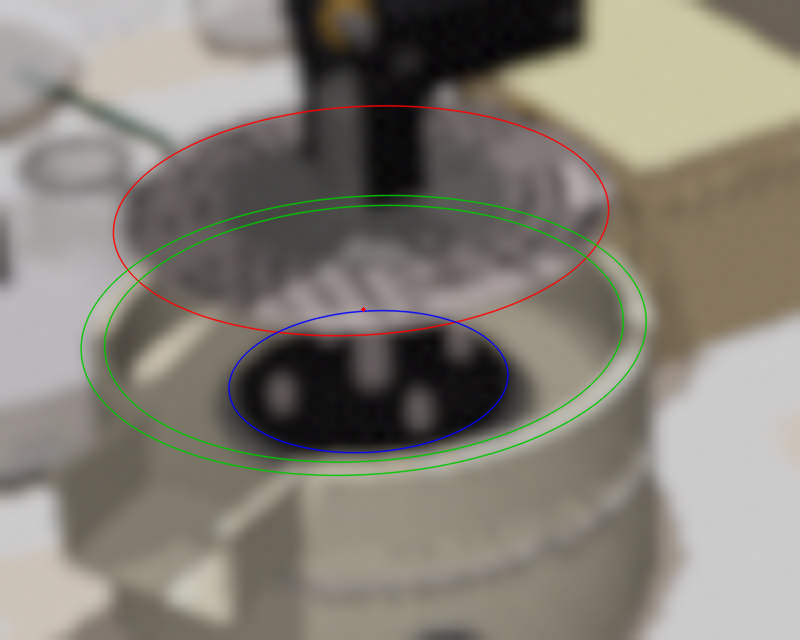

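View pics/o0.png

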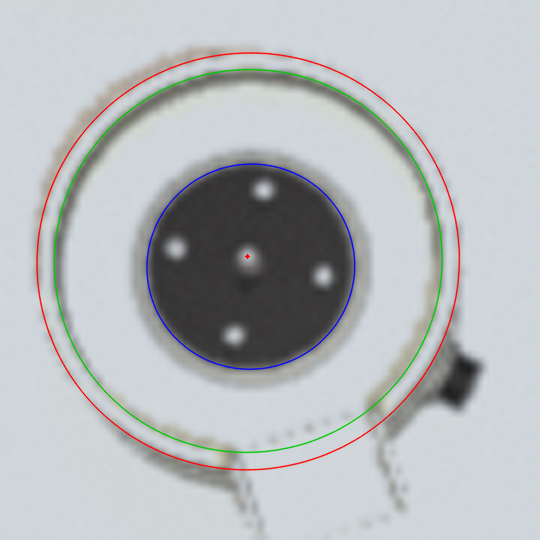

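Request:
drive_tool(moves="0 0.0015 -0.01 0 1; 0 0 -0.012 0 1; 0 0 -0.008 0 1; 0 0 -0.005 0 1; 0 0 -0.0015 0 1; 0 0 -0.0015 0 1; 0 0 0 0 1")

```text
time: 7.92
ee_pos: [0.5299, 0.136, 0.1467]
eef_rot: [0.055, 0.705, -0.054, 0.705]
ft_force: [1.4, -0.3, -4.0]
width: 0.0307
```

Request:
drive_tool(moves="0 -0.0005 -0.0015 0 1; 0 0 -0.0015 0 1; 0 0 -0.0015 0 1; 0 0 0 0 1")

```text
time: 8.43
ee_pos: [0.5297, 0.1355, 0.1419]
eef_rot: [0.054, 0.705, -0.054, 0.705]
ft_force: [0.0, 0.3, -3.5]
width: 0.0306
```

Request:
drive_tool(moves="0 0 -0.0015 0 1; 0 0 -0.0015 0 1; 0 0 -0.0015 0 1; 0 0 0 0 1")

```text
time: 8.93
ee_pos: [0.5297, 0.1355, 0.1375]
eef_rot: [0.054, 0.705, -0.054, 0.705]
ft_force: [0.1, -0.1, -3.1]
width: 0.0304
```

Request:
drive_tool(moves="0 0 -0.0015 0 1; 0 0 -0.0015 0 1; 0 0 -0.0015 0 1; 0 0 -0.0015 0 1; 0 0 0 0 1")

```text
time: 9.55
ee_pos: [0.5298, 0.1356, 0.1315]
eef_rot: [0.054, 0.705, -0.054, 0.705]
ft_force: [1.1, 0.9, -3.2]
width: 0.0308
```

Request:
drive_tool(moves="0 0 -0.0015 0 1; 0 0 -0.0015 0 1; 0 0 -0.001 0 1; 0 0 0 0 1")

```text
time: 10.05
ee_pos: [0.5297, 0.1355, 0.1275]
eef_rot: [0.054, 0.705, -0.054, 0.705]
ft_force: [0.4, 0.3, -3.4]
width: 0.0305
```

Request:
drive_tool(moves="0 0 -0.0012 0 1; 0 0 -0.0012 0 1; 0 0 -0.001 0 1; 0 0 0 0 1")

```text
time: 10.55
ee_pos: [0.5298, 0.1355, 0.1241]
eef_rot: [0.054, 0.705, -0.054, 0.705]
ft_force: [1.4, 1.9, -4.0]
width: 0.0307
```

Request:
drive_tool(moves="0 0 -0.0015 0 1; 0 0 -0.0015 0 1; 0 0 -0.001 0 1; 0 0 0 0 1")

```text
time: 11.05
ee_pos: [0.5298, 0.1355, 0.1201]
eef_rot: [0.054, 0.705, -0.054, 0.705]
ft_force: [0.2, 1.2, -4.7]
width: 0.0304
```

Pins are in (the underside is about 2.5 mm above home and there's no upward force).

Request:
drive_tool(moves="0 0 -0.0012 0 1; 0 0 -0.001 0 1; 0 0 0 0 1; 0 0 -0.0005 0 1; 0 0 0 0 1")

```text
time: 11.68
ee_pos: [0.5298, 0.1355, 0.1176]
eef_rot: [0.054, 0.705, -0.054, 0.705]
ft_force: [0.9, 0.4, -2.1]
width: 0.0306
```

Request:
drive_tool(moves="0 0 -0.0003 0 1; 0 0 0 0 0.8; 0 0 0 0 0.5; 0 0 0 0 0.2; 0 0 0 0 0; 0 0 0 0 0; 0 0 0.02 0 0; 0 0 0.04 0 0; 0 0 0.05 0 0; 0 0.04 0.03 0 0; 0 0.05 0 0 0; 0 0.05 0 0 0; 0 0.05 0 0 0; 0 0.03 0 0 0; 0 0 0 0 0")

```text
time: 13.55
ee_pos: [0.5285, 0.3584, 0.2562]
eef_rot: [0.053, 0.706, -0.053, 0.705]
ft_force: [-0.0, -0.2, 0.4]
width: 0.0872
```

Run:
```python
from h import *
print(r.read_state()['ee_pos'],r.read_state()['ft_force'])
snap('scene','s3.png');snap('top','t3.png')
a=cv2.imread('pics/s3.png')[150:250,240:340];b=cv2.imread('pics/t3.png')[155:255,240:340]
a=cv2.resize(a,(400,400),interpolation=2);b=cv2.resize(b,(400,400),interpolation=2)
cv2.imwrite('pics/p3.png',np.hstack([a,b]))
```

```text
[0.52851547 0.35840151 0.25623125] [-0.00062542 -0.15824432  0.42026498]
```

View pics/p3.png

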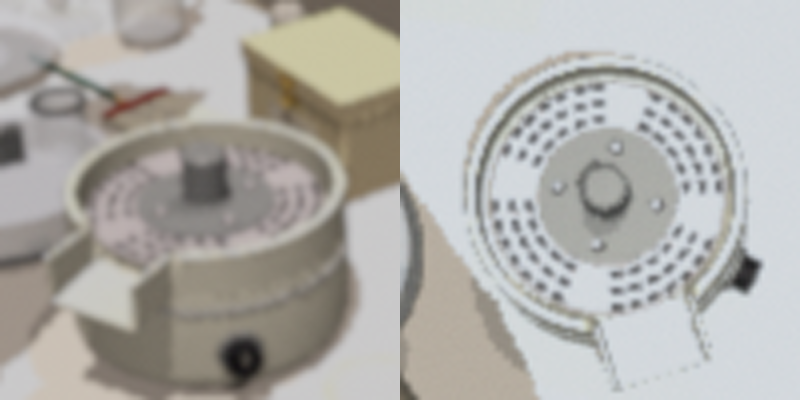

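View pics/t3.png

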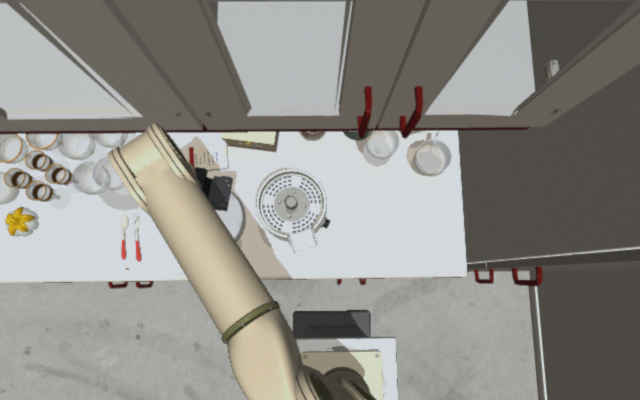

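Disc is home: pins show bright in all four holes in the top view, at (615,147), (657,205), (597,245) and (558,187). Next I'll pin down the cover's pose.

Run:
```python
from ov import *
im=None
def go(cx,cy,a,out):
    a=np.radians(a); R=np.array([[np.cos(a),-np.sin(a)],[np.sin(a),np.cos(a)]])
    w=lambda x,y,z:(*(R@[x,y]+[cx,cy]),z)
    ch=w(.058,0,.086)
    pts=[w(x,y,.074) for x in(-.037,.025) for y in(-.007,.007)]
    ov('top0.png',[(*ch[:2],.086,.0245,(0,0,255)),(cx,cy,.006,.1015,(255,0,0)),(cx,cy,.040,.0985,(0,160,0))],165,170,90,90,7,out,pts)
go(.4985,.378,-10.5,'oc.png')
ov('s3.png',[(.53,.1355,.093,.084,(0,0,255)),(.53,.1355,.141,.016,(0,200,0)),(.53,.1355,.115,.09,(255,0,0))],245,155,100,80,8,'o3.png')
```

```text
(no output)
```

View pics/oc.png

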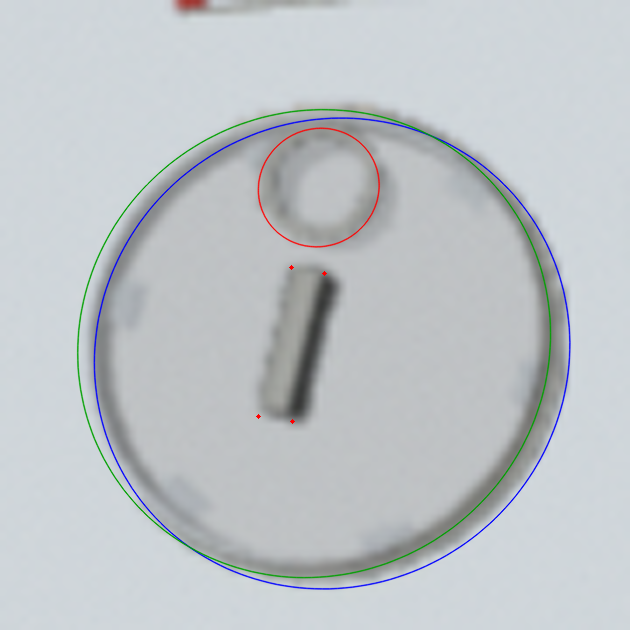

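View pics/o3.png

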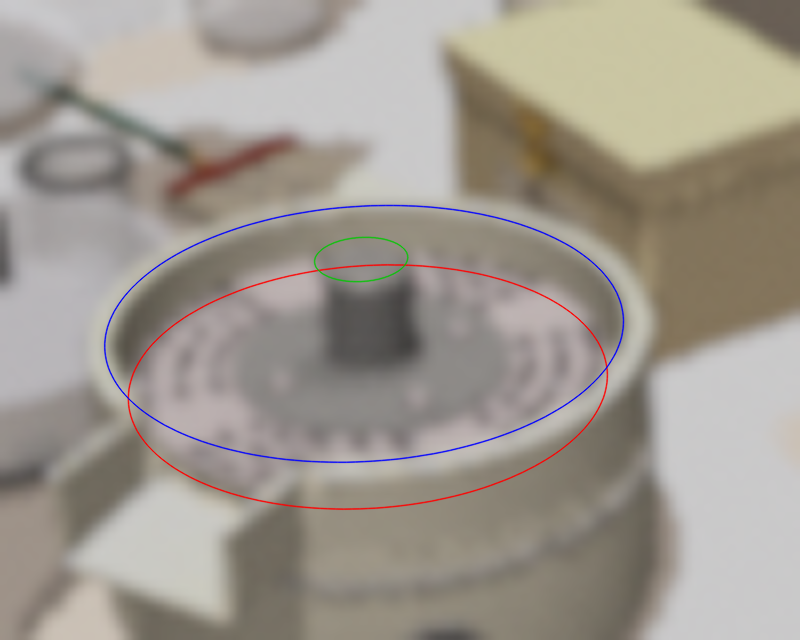

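Run:
```python
from ov import *
def go(cx,cy,a,pk,box,s,out):
    a=np.radians(a); R=np.array([[np.cos(a),-np.sin(a)],[np.sin(a),np.cos(a)]])
    w=lambda x,y,z:(*(R@[x,y]+[cx,cy]),z)
    ch=w(.058,0,.086)
    pts=[w(x,y,.074) for x in(-.037,.025) for y in(-.007,.007)]
    ov(pk,[(*ch[:2],.086,.0245,(0,0,255)),(cx,cy,.006,.1015,(255,0,0)),(cx,cy,.014,.1015,(0,160,0))],*box,s,out,pts)
go(.4995,.3765,-12,'top0.png',(165,170,90,90),7,'oc1.png')
go(.4995,.3765,-12,'scene0.png',(200,155,80,70),8,'oc2.png')
```

```text
(no output)
```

View pics/oc1.png

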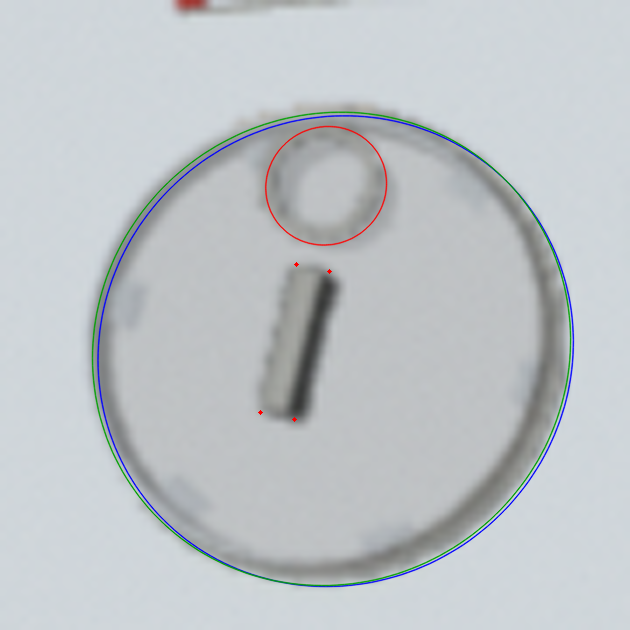

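View pics/oc2.png

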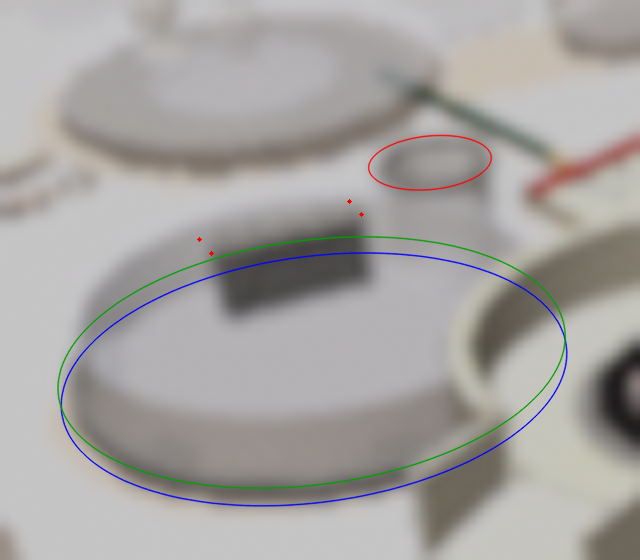

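Request:
drive_tool(moves="-0.02 0.01 0 -2 0; -0.015 0.0093 0 -0.9 0; 0 0 -0.03 0 0; 0 0 -0.045 0 0; 0 0 -0.045 0 0; 0 0 -0.035 0 0; 0 0 -0.02 0 0; 0 0 -0.01 0 0; 0 0 0 0 0; 0 0 0 0 0")

```text
time: 14.9
ee_pos: [0.4955, 0.3753, 0.0735]
eef_rot: [0.073, 0.703, -0.072, 0.704]
ft_force: [-0.3, -0.1, 0.7]
width: 0.087
```

Request:
drive_tool(moves="-0.002 0.0022 -0.008 0 0; 0 0 -0.006 0 0; 0 0 -0.0035 0 0; 0 0 0 0 0.5; 0 0 0 0 0.8; 0 0 0 0 1; 0 0 0 0 1; 0 0 0 0 1; 0 0 0 0 1; 0 0 0 0 1", newtons=25)

```text
time: 16.15
ee_pos: [0.4928, 0.377, 0.0547]
eef_rot: [0.072, 0.703, -0.072, 0.703]
ft_force: [-0.4, -0.5, 0.9]
width: 0.0249
```

Request:
drive_tool(moves="0 0 0 0 1; 0 0 0 0 1; 0 0 0 0 1; 0 0 0 0 1")

```text
time: 16.65
ee_pos: [0.4927, 0.3772, 0.0547]
eef_rot: [0.072, 0.703, -0.072, 0.703]
ft_force: [-0.3, 2.5, 0.6]
width: 0.013
```

Request:
drive_tool(moves="0 0 0.015 0 1; 0 0 0.035 0 1; 0 0 0.04 0 1; 0 0 0.04 0 1; 0 0 0.035 0 1; 0.004 -0.025 0 0 1; 0.006 -0.04 0 0 1; 0.006 -0.045 0 0 1; 0.006 -0.045 0 0 1; 0.005 -0.045 0 0 1; 0.003 -0.03 0 0 1; 0 -0.01 0 0 1; 0 0 0 0 1; 0 0 0 0 1; 0 0 0 0 1")

```text
time: 18.52
ee_pos: [0.5225, 0.1382, 0.2195]
eef_rot: [0.072, 0.704, -0.072, 0.703]
ft_force: [-0.9, -0.0, -4.0]
width: 0.0133
```

Run:
```python
from ov import *
s=r.read_state(); print(s['ee_pos'],s['ft_force'],s['torque'],s['width'])
c=snap('scene','s4.png'); snap('top','t4.png')
e=s['ee_pos']; cx,cy,z0=e[0]+.0068,e[1]-.0014,e[2]-.0547
C=(.530,.1355)
ov('s4.png',[(cx,cy,z0+.006,.1015,(0,0,255)),(*C,.115,.098,(0,200,0))],230,120,120,130,5,'o4.png')
```

```text
[0.52249693 0.13821963 0.21948756] [-0.94455008 -0.00642365 -3.95535315] [0.01572055 0.03972566 0.05289327] 0.013285577486534599
```

View pics/o4.png

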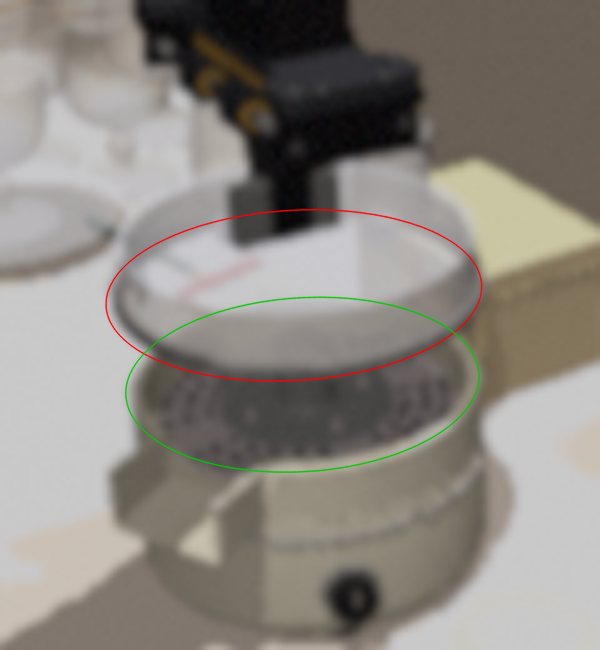

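View pics/t4.png

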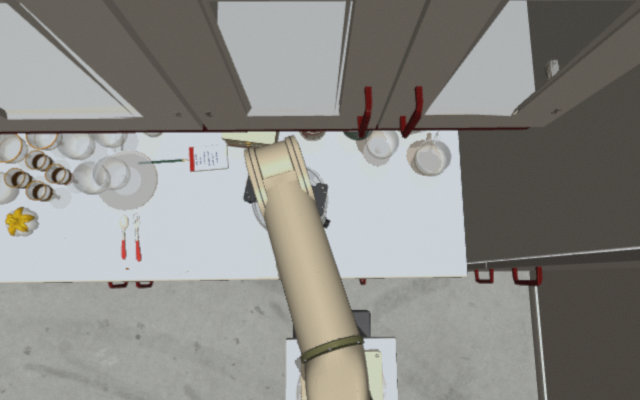

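Request:
drive_tool(moves="0.001 -0.0018 -0.01 0 1; 0 0 -0.013 0 1; 0 0 -0.01 0 1; 0 0 -0.006 0 1; 0 0 -0.003 0 1; 0 0 -0.0015 0 1; 0 0 -0.0015 0 1; 0 0 0 0 1")

```text
time: 19.62
ee_pos: [0.5238, 0.1352, 0.1748]
eef_rot: [0.072, 0.703, -0.072, 0.703]
ft_force: [-0.0, -0.3, -3.2]
width: 0.0131
```

Request:
drive_tool(moves="0 0.001 -0.0015 0 1; 0 0 0 0 1")

```text
time: 19.88
ee_pos: [0.5237, 0.1364, 0.1731]
eef_rot: [0.072, 0.703, -0.072, 0.703]
ft_force: [-0.2, 0.1, -3.8]
width: 0.0131
```

Run:
```python
from ov import *
s=r.read_state(); print(s['ee_pos'],s['ft_force'])
snap('scene','s5.png')
e=s['ee_pos']; cx,cy,z0=e[0]+.0068,e[1]-.0014,e[2]-.0547
C=(.530,.1355)
d=np.array([.736,-.677])*.002
ov('s5.png',[(cx+d[0],cy+d[1],z0+.006,.1015,(0,0,255)),(C[0]+d[0],C[1]+d[1],.115,.098,(0,200,0))],240,140,105,100,7,'o5.png')
```

```text
[0.52371172 0.13637901 0.17310107] [-0.23270376  0.05724697 -3.82068066]
```

View pics/o5.png

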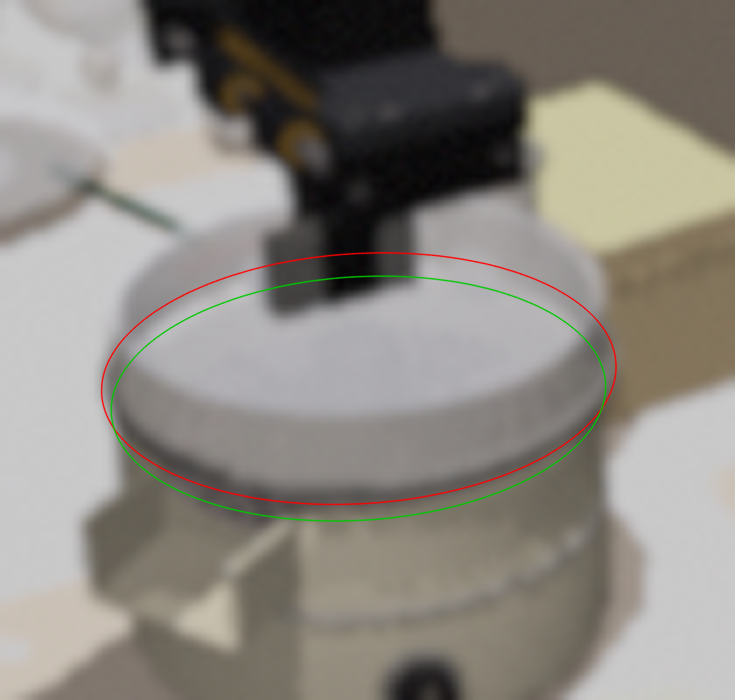

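The cover and wall edges look symmetric: cover at about 108 and 612, wall at about 115 and 607. I'll lower slowly.

Request:
drive_tool(moves="0 0 -0.001 0 1; 0 0 -0.001 0 1; 0 0 -0.001 0 1; 0 0 -0.001 0 1; 0 0 -0.001 0 1; 0 0 0 0 1")

```text
time: 20.68
ee_pos: [0.5237, 0.1362, 0.1681]
eef_rot: [0.072, 0.703, -0.072, 0.703]
ft_force: [0.6, -0.5, -3.2]
width: 0.013
```

Lugs are below the rim (origin about 113.4 mm) and no resistance so far.

Request:
drive_tool(moves="0 0 -0.001 0 1; 0 0 -0.001 0 1; 0 0 -0.001 0 1; 0 0 0 0 1")

```text
time: 21.18
ee_pos: [0.5237, 0.1362, 0.1651]
eef_rot: [0.072, 0.703, -0.072, 0.703]
ft_force: [0.3, -0.5, -3.6]
width: 0.0131
```

Request:
drive_tool(moves="0 0 -0.0008 0 1; 0 0 -0.0007 0 1; 0 0 0 0 1; 0 0 -0.0005 0 1; 0 0 0 0 1")

```text
time: 21.8
ee_pos: [0.5238, 0.1363, 0.1636]
eef_rot: [0.072, 0.703, -0.072, 0.703]
ft_force: [-3.0, -1.0, 4.3]
width: 0.0128
```

Request:
drive_tool(moves="0 0 0 0 0.8; 0 0 0 0 0.6; 0 0 0 0 0.4; 0 0 0 0 0.3; 0 0 0 0 0.3; 0 0 0.01 0 0.3; 0 0 0.03 0 0.3; 0 0 0.04 0 0.3; 0 0.03 0.03 0 0.3; 0 0.05 0 0 0.3; 0 0.05 0 0 0.3; 0 0.05 0 0 0.3; 0 0.04 0 0 0.3; 0 0 0 0 0.3")

```text
time: 23.55
ee_pos: [0.5222, 0.36, 0.2729]
eef_rot: [0.071, 0.704, -0.07, 0.703]
ft_force: [-0.1, -0.9, 0.6]
width: 0.061
```

Run:
```python
from ov import *
s=r.read_state(); print(s['ee_pos'],s['ft_force'])
snap('scene','s6.png');snap('top','t6.png')
C=(.530,.1355);d=np.array([.736,-.677])*.002
ov('s6.png',[(C[0]+d[0],C[1]+d[1],.149,.0985,(0,0,255)),(C[0]+d[0],C[1]+d[1],.115,.1015,(0,200,0))],245,140,100,100,7,'o6.png')
ov('t6.png',[(*C,.115,.1015,(0,0,255))],240,150,100,100,7,'o7.png')
```

```text
[0.52222083 0.36004368 0.27290743] [-0.11981903 -0.90885303  0.60294916]
```

View pics/o6.png

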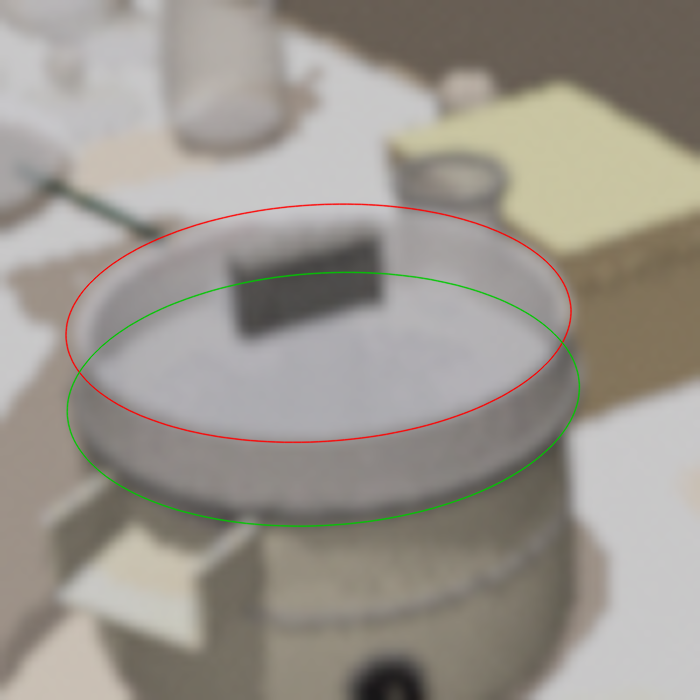

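View pics/o7.png

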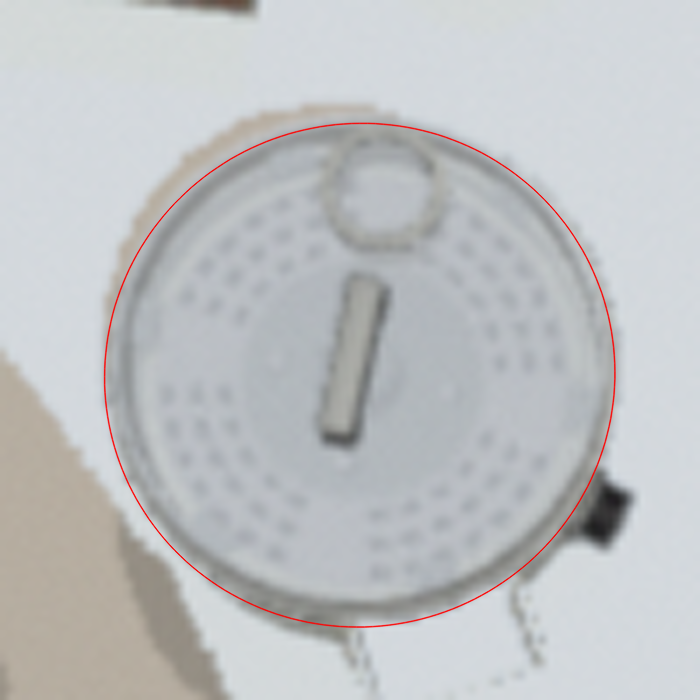

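View pics/s6.png

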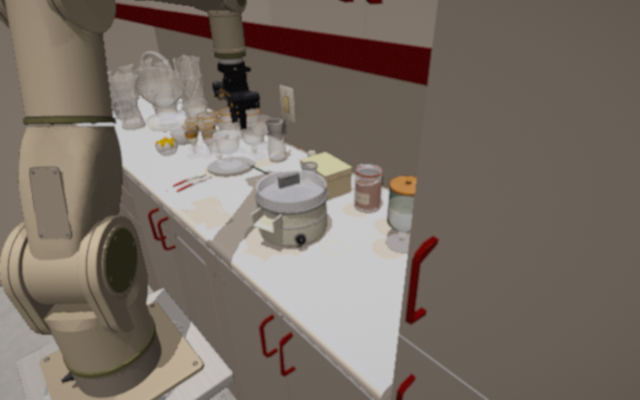

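Everything looks seated. As a last height check, I'll compare the grip and chute positions with the cover's original overlay bias.

Run:
```python
from ov import *
d=np.array([.736,-.677])*.002
def go(cx,cy,z0,a,pk,box,s,out):
    a=np.radians(a); R=np.array([[np.cos(a),-np.sin(a)],[np.sin(a),np.cos(a)]])
    w=lambda x,y,z:(*(R@[x,y]+[cx,cy]+d),z+z0)
    ch=w(.058,0,.086)
    ov(pk,[(*ch[:2],.086+z0,.0245,(0,0,255)),(cx+d[0],cy+d[1],z0+.006,.1015,(0,200,0))],*box,s,out,[w(x,y,.074) for x in(-.037,.025) for y in(-.007,.007)])
go(.4995,.3765,0,-11.7,'scene0.png',(205,155,70,65),5,'a.png')
go(.530,.1355,.109,-11.7,'s6.png',(250,155,80,65),5,'b.png')
a=cv2.imread('pics/a.png');b=cv2.imread('pics/b.png');cv2.imwrite('pics/ab.png',np.hstack([a,b]))
```

```text
(no output)
```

View pics/ab.png

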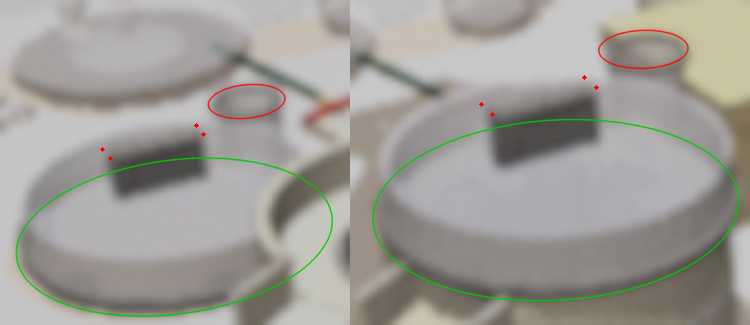

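The offsets match the cover's original overlay to about 1 px, where 4 mm proud would show as roughly 9 px. The cover is flush, so I'm handing in.

```bash
python3 -c "
from h import *
print(ticket.close_job())"
```

```text
the job is handed in; nothing more can be done
None
```

The shredder is assembled and the job is handed in at about 24 s of the 72 s allowed. No verdict was reported.

- **Disc:** I gripped it by the knob and turned it about 10° to line its holes up with the pins seen in the top camera. It went down over the spindle and pins with no upward push. It never rested on the pin tips, so no turning under pressure was needed. I released it at a measured underside height of 93 mm (home), and the pins showed through all four holes.
- **Cover:** I lowered it slowly with the lugs inside the wall. It met no resistance until its origin was about 109 mm up, then touched at about 8 N, estimated from the wrist readings. I then released it.
- **Last checks:** The top view shows the cover centred to within about 1–2 mm. In the scene camera its height matches the seated model; 4 mm proud would have shown clearly. The arm was clear of everything, and it never went near the mug, goblet or note pad.
- **Disagreement:** The scene camera is offset sideways by about 2 mm from the top camera and the arm. I allowed for this when comparing positions. One rim overlay, before the grip and chute comparison, sat about 1.5 pixels high. That comparison and the touch height both pointed to a flush fit.

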